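# Pack the four products into their fitted gift-box bases

### The job

Pack this order: put the round dropper bottle, the square bottle, the salve tin and the soap bar each into the gift-box base whose foam pocket is cut for it, seated fully down on the pocket floor. Keep both bottles upright all the time so that they do not leak, and leave everything standing still in its box.

Things in the scene. Friction and masses are not known exactly. Their poses are not given: they have to be found in the camera images.
- round_bottle_center (a point): Round amber-glass dropper bottle, standing upright: body 36 mm diameter and 62 mm high, brass collar 23 mm diameter from 68 to 84 mm, white rubber bulb on top; 104 mm high in all, 110 g or so. This point is on its axis, 52 mm above its underside; z is its axis, upward.
- square_bottle_center (a point): Square amber-glass bottle, standing upright: body 40 by 40 mm and 60 mm high, short round neck and black round cap 28 mm diameter; 92 mm high in all, 140 g or so. This point is on its axis, 46 mm above its underside; x and y are square to its flat sides, z upward.
- tin_center (a point): Round flat aluminium salve tin with a paper disc on the lid, 60 mm diameter, 28 mm high, 70 g or so, lying flat. This point is at its centre, 14 mm above its underside; z upward.
- soap_center (a point): Cream soap bar with a paper band round its middle, 76 mm long (its x), 50 mm wide (its y), 28 mm high, 110 g or so, lying flat. This point is at its centre, 14 mm above its underside; z upward.
- box_round: Fixed kraft gift-box base, 108 (x) by 96 (y) by 22 mm high, filled level to the rim with black foam. Origin: centre of its underside, on the table. In the middle of the foam one pocket, round, 46 mm diameter, floor 8 mm above the origin (14 mm deep), mouth bevelled 3 mm; 5 mm larger all round than its product, the round bottle. The four bases differ only in the pocket.
- box_square: Fixed kraft gift-box base, 108 (x) by 96 (y) by 22 mm high, filled level to the rim with black foam. Origin: centre of its underside, on the table. In the middle of the foam one pocket, square, 50 by 50 mm, its sides along the base's x and y, floor 8 mm above the origin (14 mm deep), mouth bevelled 3 mm; 5 mm larger all round than its product, the square bottle. The four bases differ only in the pocket.
- box_tin: Fixed kraft gift-box base, 108 (x) by 96 (y) by 22 mm high, filled level to the rim with black foam. Origin: centre of its underside, on the table. In the middle of the foam one pocket, round, 70 mm diameter, floor 12 mm above the origin (10 mm deep), mouth bevelled 3 mm; 5 mm larger all round than its product, the tin. The four bases differ only in the pocket.
- box_soap: Fixed kraft gift-box base, 108 (x) by 96 (y) by 22 mm high, filled level to the rim with black foam. Origin: centre of its underside, on the table. In the middle of the foam one pocket, rectangular, 86 mm along the base's x by 60 mm along its y, floor 12 mm above the origin (10 mm deep), mouth bevelled 3 mm; 5 mm larger all round than its product, the soap bar. The four bases differ only in the pocket.
Mind the look-alikes: they are no part of the job. What is shaped like the box_tin but purple is not meant.

How it is judged:
By the outcome, as a careful person would: the job done as asked, in the order asked, and still so for the second after the job is handed in, with the robot touching nothing.
It also fails if it takes over 104 s, if anything falls off the work surface, if the arm or the gripper's body presses on something with over 40 N, if the wrist force passes 120 N, or if a joint passes its speed limit or range.

### The arm

A 7-joint arm with a two-finger parallel gripper is mounted at the origin on the work surface. World frame = base frame: x ahead of the robot, y to its left, z up, the work surface at z = 0. Lengths are in m, angles in rad, forces in N, time in s.
With the tool pointing down it reaches from about 0.4 to 0.925 m from the base axis. Payload 4.1 kg.
Tool frame: the origin (TCP) lies on the centre line of the jaws, within the pads' length; the fingertips stand 22 mm ahead of it and the grasp point (between the pads) lies 3 mm ahead of it; z points along the fingers, y is the line along which they close (so a half turn about z gives the same grasp; the last joint's range is limited). The gripper opens to 85 mm and grips with 20 to 120 N. Pads are 22 mm wide; open, the fingers measure 114 mm over their backs; the gripper's body (76 mm by 85 mm) begins 54 mm behind the grasp point. The pads swing forward as they close: fully open they stand 13 mm farther back than shut.
Start: joints at [-1.23, 0.398, 0.045, 1.537, -0.019, 1.207, -0.051], TCP at [0.277, 0.588, 0.225] pointing down, gripper open.
Joint ranges: [-2.82, 2.82], [-0.49, 2.23], [-1.37, 1.46], [0, 2.46], [-1.36, 4.5], [0.23, 2], [-2.94, 2.94]. Speed limits (rad/s): [2.57, 2.57, 3.14, 3.14, 3.14, 3.14, 3.14].

### API

Orientations are given as a rotation vector (axis times angle).
In Python, from plant import bot gives the robot as it stands. The module is installed in compiled form; this text tells all that it offers.
- The arm moves only by the tool play_rows, never from a script. Its argument "moves" is a list of rows, each a list of 4 numbers: the shift along the tool's x, y, z in units of 25 mm (1.0 is 25 mm), then the turn about the tool's z in units of 10 degrees (1.0 is 10 degrees). In form: [[dx, dy, dz, twist], ...]. A call has exactly 8 rows; each row shifts and turns the commanded pose from where the row before left it, along the tool's axes as they then stand; what a row does not reach is not made up. A row lasts 1/8 s, in which the tool goes at most 62.5 mm and 10.7 degrees, less where a joint would pass 70% of its speed; a pose out of reach is approached as far as the arm can. A call is refused whole if a number of a shift passes 1 or a number of a turn 1, either way. A call with a gripper value outside its range is refused whole. "gripper" is the closure, from -1 (fully open) to 1 (shut), set as the call begins (left out, the last holds). The fingers move at their own pace and stop on an object; the grip force is fixed at half the most. Time passes only in rows, so rows that do not move let the fingers close, or fill a call up. It gives the time, the measured TCP pose, the force, the opening and the grip force at its end, in the units of the state.
- bot.sense(): the state, without advancing time (a new reading comes with each control period).
- bot.camera(name): name is "side" or "top" or "wrist"; returns a dict with "frame" (420x560x3 uint8, red, green, blue), "vertical_fov" (degrees; the focal length in pixels is half the picture's height over the tangent of half this angle, whatever the lens; pixels are square), "cx", "cy" (the principal point, pixels), "k1" (the pictures are not rectified: a ray, as slopes to the right and down, at radius r is drawn at 1 + k1 r^2 times it, then the intrinsics apply), "world_from_camera" (4x4, takes a point from camera to world coordinates). Camera axes: x right, y down, z forward; pixel columns grow to the right and rows downward; lengths in m; the calibration is good to about 2 mm. A picture is of the moment at which its call begins. There is no depth.
- bot.close_job(): hands the job in; it is judged then, once.
Trained networks look in a picture, given as the dict that the camera call returned (one of the last four; its "shot" number tells which), for a name from the list of things; names that differ only in an ending like _2 or _b are one class to them, and where a whole thing is asked for, a point or a joint stands for the part that bears it (a point fixed in the world has none). Each returns a list of dicts, best first, with "confidence" (0 to 1); they miss things now and then, are a little off and sometimes report something else, mostly with a low value. They report only what shows in the picture. A call takes as long as a camera call. They do not tell look-alikes from the thing itself.
- bot.find_in(name, picture): "xyz" ([x, y, z] in m, in world coordinates, good to about 4 mm: the middle of the surface that is visible of it).
The state is a dict: "time": time; "joints": joint angles; "joint_velocities": joint speeds; "joint_efforts": joint torques, N m; "eef_pos": TCP position; "ee_rot": TCP orientation; "contact_force": force on the tool from outside, world axes, zero at the start; "moment": the same for the moment, N m; "grip_width": finger opening in m; "finger_force": force on a finger pad.
Only numpy, scipy, OpenCV 4.12 (cv2) and the standard library are available. Lean on these libraries where they do the work, as an engineer would, in place of code of your own. Each camera call takes 0.05 s, during which the arm holds its last target. There are 200 camera calls.

## Working session

There is one attempt and no reset: what is moved stays moved. The work goes in short steps, Python scripts to look and compute and a tool call to move; the robot and the scene stay as the last step left them, time stands still between calls to the robot, and variables do not carry over. Pictures are saved under pics/ and viewed, at most 14 in all, crops included, and the job is handed in when it is done.

Besides the shell and the picture viewer there is one more tool, called after "Call:" as name(argument=value, ...), one argument or row to a line, values as JSON. play_rows: Moves the arm, as the interface text tells. Its arguments: {"type":"object","properties":{"moves":{"type":"array"},"gripper":{"type":"number"}},"required":["moves"]}

```bash
mkdir -p pics; cat > h.py <<'E'
import numpy as np, cv2
from plant import bot
from scipy.spatial.transform import Rotation as R
def K(p):
    h=p["frame"].shape[0]; f=h/2/np.tan(np.radians(p["vertical_fov"])/2)
    return np.array([[f,0,p["cx"]],[0,f,p["cy"]],[0,0,1]]), np.array([p["k1"],0,0,0,0.])
def px(p,X):
    k,d=K(p); T=np.linalg.inv(p["world_from_camera"])
    return cv2.projectPoints(np.atleast_2d(np.float64(X)),cv2.Rodrigues(T[:3,:3])[0],T[:3,3],k,d)[0][:,0]
def onplane(p,uv,z):
    k,d=K(p); T=np.array(p["world_from_camera"])
    n=cv2.undistortPoints(np.float64(uv).reshape(-1,1,2),k,d)[:,0]
    r=np.c_[n,np.ones(len(n))]@T[:3,:3].T
    return T[:3,3]+r*((z-T[2,3])/r[:,2])[:,None]
def save(p,name,crop=None,s=1):
    f=p["frame"][:,:,::-1]
    if crop: a,b,c,d=crop; f=f[b:d,a:c]
    cv2.imwrite("pics/"+name,cv2.resize(f,None,fx=s,fy=s))
def toolmove(goal,yaw=None):
    s=bot.sense(); r=R.from_rotvec(s["ee_rot"]); d=r.inv().apply(np.array(goal)-s["eef_pos"])
    return np.round(d/0.025,2)
E
python3 - <<'E'
from h import *
s=bot.sense(); print(s["time"],s["eef_pos"],s["ee_rot"],R.from_rotvec(s["ee_rot"]).as_matrix().round(2))
for n in ["side","top"]:
    p=bot.camera(n); save(p,n+".png",s=1.4)
    print(n,p["vertical_fov"],p["cx"],p["cy"],p["k1"],np.round(p["world_from_camera"],3).tolist())
    for t in ["round_bottle_center","square_bottle_center","tin_center","soap_center","box_round","box_square","box_tin","box_soap"]:
        for o in bot.find_in(t,p)[:3]: print(t,np.round(o["xyz"],3),round(o["confidence"],2),px(p,o["xyz"])[0].round())
E
```

```text
0.0 [0.27646513 0.58754982 0.22416124] [-6.85051626e-01 -3.06571757e+00  3.04464336e-03] [[-0.9   0.43 -0.  ]
 [ 0.43  0.9  -0.  ]
 [-0.   -0.   -1.  ]]
side 43.82493334546587 287.84511361125624 205.97465524583376 0.05204727816873015 [[0.993, -0.07, 0.097, 0.293], [-0.119, -0.53, 0.84, -1.043], [-0.008, -0.845, -0.534, 0.71], [0.0, 0.0, 0.0, 1.0]]
round_bottle_center [0.458 0.084 0.048] 0.93 [302. 186.]
round_bottle_center [ 0.594 -0.258  0.02 ] 0.21 [392. 278.]
square_bottle_center [ 0.439 -0.112  0.046] 0.84 [306. 232.]
tin_center [0.364 0.269 0.025] 0.84 [259. 163.]
soap_center [ 0.368 -0.328  0.03 ] 0.68 [285. 309.]
box_round [0.555 0.238 0.027] 0.63 [328. 163.]
box_square [ 0.609 -0.09   0.022] 0.89 [378. 230.]
box_tin [ 0.206 -0.392  0.02 ] 0.79 [196. 348.]
box_tin [ 0.593 -0.258  0.019] 0.61 [392. 279.]
box_soap [0.599 0.077 0.021] 0.7 [356. 193.]
top 53.260547684509916 280.1277178936117 215.27129912379715 0.045162855681112626 [[-0.077, -0.974, 0.214, 0.196], [-0.997, 0.075, -0.018, -0.026], [0.002, -0.215, -0.977, 1.014], [0.0, 0.0, 0.0, 1.0]]
round_bottle_center [0.452 0.086 0.058] 0.82 [223. 200.]
square_bottle_center [ 0.428 -0.092  0.059] 0.55 [300. 205.]
tin_center [0.363 0.282 0.025] 0.61 [144. 246.]
soap_center [ 0.367 -0.317  0.028] 0.75 [395. 225.]
box_round [0.55  0.266 0.022] 0.73 [150. 171.]
box_square [ 0.606 -0.081  0.02 ] 0.93 [288. 140.]
box_tin [ 0.594 -0.252  0.022] 0.76 [356. 140.]
box_tin [ 0.202 -0.382  0.023] 0.67 [433. 293.]
box_soap [0.594 0.08  0.017] 0.67 [225. 150.]
```

View pics/top.png

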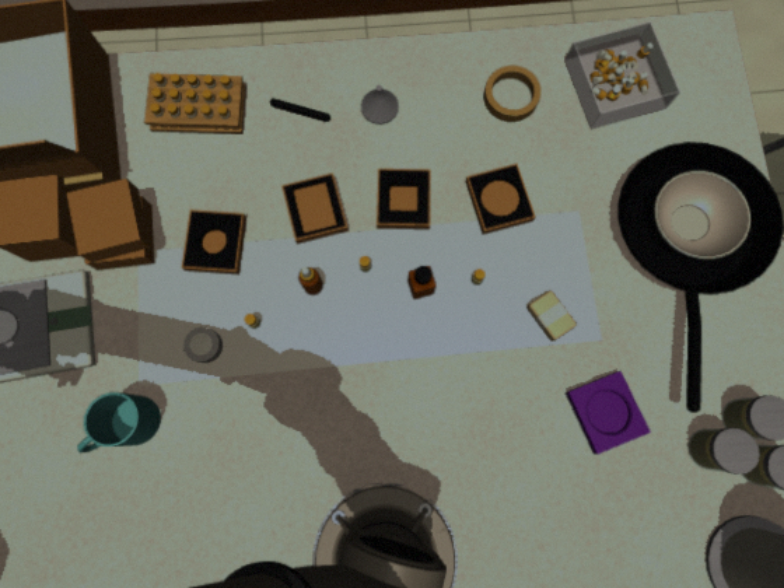

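View pics/side.png

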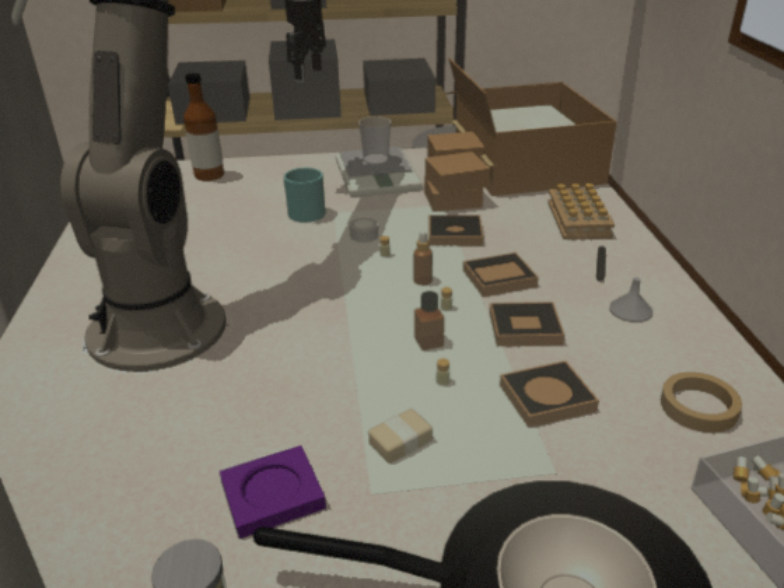

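Top view: the targets are box_round at (214,242), box_soap (316,208), box_square (404,198) and box_tin (500,197). Purple decoy at (608,411), also visible in the side view at (272,487). The round bottle is at (311,278), square bottle (422,281), tin (202,344) and soap (551,315). The small corked vials at (365,262), (479,275) and (252,319) could be confused with bottles and have to be avoided.

```bash
python3 - <<'E'
from h import *
p=bot.camera("top"); f=p["frame"]
g=f.max(2)
for n,c in dict(round=(153,173),soap=(226,149),square=(289,142),tin=(357,141)).items():
    m=np.zeros(g.shape,np.uint8); x,y=c; m[y-30:y+30,x-30:x+30]=(g[y-30:y+30,x-30:x+30]<60)
    k,l,st,ce=cv2.connectedComponentsWithStats(m); i=1+st[1:,4].argmax()
    v,u=np.nonzero(l==i); w=onplane(p,np.c_[u,v],0.022)[:,:2]
    r=cv2.minAreaRect((w*1000).astype(np.float32)); print(n,st[i,4],np.round(r[0],1),np.round(r[1],1),round(r[2],1))
for n,uv,z in [("vial1",(365,262),.03),("vial2",(479,275),.03),("vial3",(252,319),.03),("round",(308,272),.09),("sqcap",(423,274),.092),("tin",(202,344),.028),("soap",(551,314),.028)]:
    print(n,onplane(p,np.array(uv)/1.4,z).round(3))
save(p,"crop.png",(130,120,430,270),2.6)
E
```

```text
round 1186 [549.5 262.8] [ 88.9 100.2] 81.7
soap 569 [600.   81.8] [99.8 88.5] 10.7
square 970 [605.3 -78.8] [ 87.6 100.1] 84.9
tin 792 [ 592.3 -254. ] [100.5  89.1] 11.3
vial1 [[ 0.486 -0.003  0.03 ]]
vial2 [[ 0.447 -0.199  0.03 ]]
vial3 [[0.4   0.195 0.03 ]]
round [[0.458 0.089 0.09 ]]
sqcap [[ 0.44  -0.097  0.092]]
tin [[0.364 0.28  0.028]]
soap [[ 0.37  -0.314  0.028]]
```

View pics/crop.png

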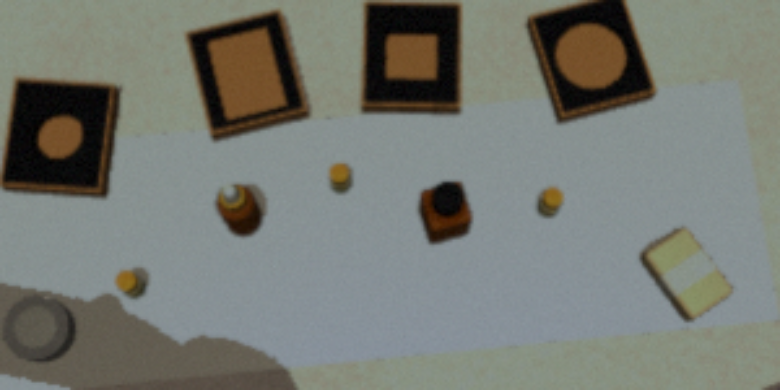

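The crop shows the four black-foam bases with a round, rectangular, square and large round pocket from left to right. The amber bottles are at (240,205) and (445,210), vials at (340,177), (550,200) and (130,282). No purple base is in the crop. I'm going above the round bottle.

Call:
play_rows(
  moves=[
    [-0.95,-0.94,0,0],
    [-0.95,-0.94,0,0],
    [-0.95,-0.94,0,0],
    [-0.95,-0.94,0,0],
    [-0.95,-0.94,0,0],
    [-0.95,-0.94,0,0],
    [-0.95,-0.94,0,0],
    [-0.95,-0.94,0,0],
  ],
  gripper=-1,
)

```text
time: 1.95
eef_pos: [0.369, 0.3362, 0.2254]
ee_rot: [0.685, 3.066, 0.001]
contact_force: [0.2, -0.3, 0.2]
grip_width: 0.0853
finger_force: 0.0
```

Call:
play_rows(
  moves=[
    [-0.95,-0.94,0,0],
    [-0.95,-0.94,0,0],
    [-0.95,-0.94,0,0],
    [-0.95,-0.94,0,0],
    [-0.95,-0.94,0,0],
    [-0.95,-0.94,0,0],
    [-0.95,-0.94,0,0],
    [-0.95,-0.94,0,0],
  ],
)

```text
time: 2.95
eef_pos: [0.4609, 0.0852, 0.2255]
ee_rot: [0.685, 3.065, 0.001]
contact_force: [0.9, -1.1, 0.1]
grip_width: 0.0852
finger_force: 0.0
```

```bash
cat >> h.py <<'E'
def look(names,pic,shot="wrist",crop=None,s=1.4):
    p=bot.camera(shot); save(p,pic,crop,s)
    q=bot.sense(); M=R.from_rotvec(q["ee_rot"]).as_matrix()
    print("t",round(q["time"],2),"tcp",np.round(q["eef_pos"],4),"yaw(y)",round(np.degrees(np.arctan2(M[1,1],M[0,1])),1),"f",np.round(q["contact_force"],1),"w",round(q["grip_width"],4),"tilt",M[2].round(3),"j",np.round(q["joints"],2))
    for t in names:
        for o in bot.find_in(t,p)[:2]: print(t,np.round(o["xyz"],4),round(o["confidence"],2),px(p,o["xyz"])[0].round())
    return p
E
python3 - <<'E'
from h import *
p=look(["round_bottle_center","box_round"],"w1.png"); print(np.round(p["world_from_camera"],3))
print(px(p,[[.457,.088,.104],[.457,.088,0]]))
E
```

```text
t 3.0 tcp [0.4623 0.0799 0.2257] yaw(y) 64.4 f [ 1.2 -2.8  0.3] w 0.0854 tilt [-0.003 -0.001 -1.   ] j [-0.65  0.07  0.41  1.96 -0.03  1.12  0.89]
round_bottle_center [0.4511 0.0967 0.0658] 0.67 [287. 176.]
box_round [0.5483 0.2662 0.0222] 0.93 [451. 183.]
[[ 0.426  0.869  0.25   0.397]
 [ 0.905 -0.41  -0.116  0.114]
 [ 0.002  0.275 -0.961  0.374]
 [ 0.     0.     0.     1.   ]]
[[281.63656247 193.36302904]
 [281.16143029 173.50631996]]
```

View pics/w1.png

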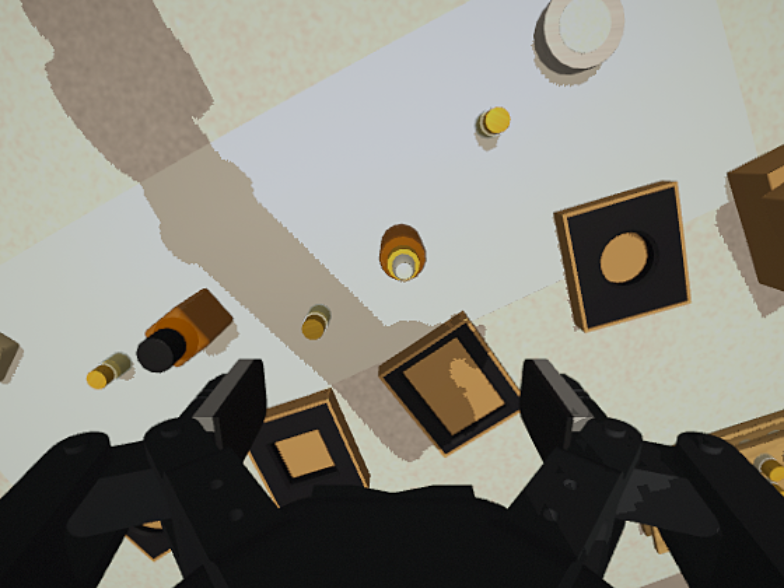

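The wrist view shows the round bottle's bulb at (404,270), the square bottle cap at (162,350), the round pocket at (625,257), a vial at (315,325) and the tin at (580,30).

```bash
python3 - <<'E'
from h import *
p=look([],"x.png")
for n,uv,z in [("bulb",(404,270),.103),("collar",(403,262),.084),("sqcap",(162,350),.092),("pocketr",(625,257),.008),("tin",(590,18),.028)]:
    print(n,onplane(p,np.array(uv)/1.4,z).round(4))
f=p["frame"]; 
for n,c in dict(round=(444,182),soap=(325,272)).items():
    g=f.max(2); m=np.zeros(g.shape,np.uint8); x,y=c; s=np.s_[y-58:y+58,x-58:x+58]; m[s]=g[s]<60
    k,l,st,ce=cv2.connectedComponentsWithStats(m); i=1+st[1:,4].argmax()
    v,u=np.nonzero(l==i); w=onplane(p,np.c_[u,v],0.022)[:,:2]
    r=cv2.minAreaRect((w*1000).astype(np.float32)); print(n,st[i,4],np.round(r[0],1),np.round(r[1],1),round(r[2],1))
E
```

```text
t 3.15 tcp [0.4606 0.086  0.2253] yaw(y) 64.7 f [ 0.2  0.6 -0.6] w 0.0856 tilt [ 0.     0.001 -1.   ] j [-0.65  0.07  0.4   1.96 -0.03  1.12  0.89]
bulb [[0.4596 0.093  0.103 ]]
collar [[0.4585 0.0933 0.084 ]]
sqcap [[ 0.4406 -0.0896  0.092 ]]
pocketr [[0.5538 0.2656 0.008 ]]
tin [[0.3647 0.2883 0.028 ]]
round 5199 [550.8 263.4] [ 89.4 100.7] 81.5
soap 2747 [620.   99.5] [144.3 117.2] 10.7
```

Call:
play_rows(
  moves=[
    [0.14,0.16,0,0],
    [0,0,1,0],
    [0,0,1,0],
    [0,0,1,0],
    [0,0,1,0],
    [0,0,1,0],
    [0,0,1,0],
    [0,0,0.72,0],
  ],
)

```text
time: 4.15
eef_pos: [0.4582, 0.0931, 0.0561]
ee_rot: [-0.68, -3.066, -0.0]
contact_force: [-0.6, 0.4, 0.5]
grip_width: 0.0861
finger_force: 0.0
```

Call:
play_rows(
  moves=[
    [0,0,0,0],
    [0,0,0,0],
    [0,0,0,0],
    [0,0,0,0],
    [0,0,0,0],
    [0,0,0,0],
    [0,0,0,0],
    [0,0,0,0],
  ],
  gripper=1,
)

```text
time: 5.15
eef_pos: [0.4601, 0.0918, 0.0582]
ee_rot: [0.685, 3.064, 0.003]
contact_force: [-0.2, 0.3, 5.9]
grip_width: 0.0206
finger_force: 58.6
```

```bash
python3 - <<'E'
from h import *
look([],"w2.png")
E
```

```text
t 5.2 tcp [0.4601 0.0918 0.0582] yaw(y) 64.8 f [-1.   1.5  6. ] w 0.0208 tilt [-0.001  0.002 -1.   ] j [-0.6   0.31  0.37  2.13 -0.16  0.73  1.  ]
```

View pics/w2.png

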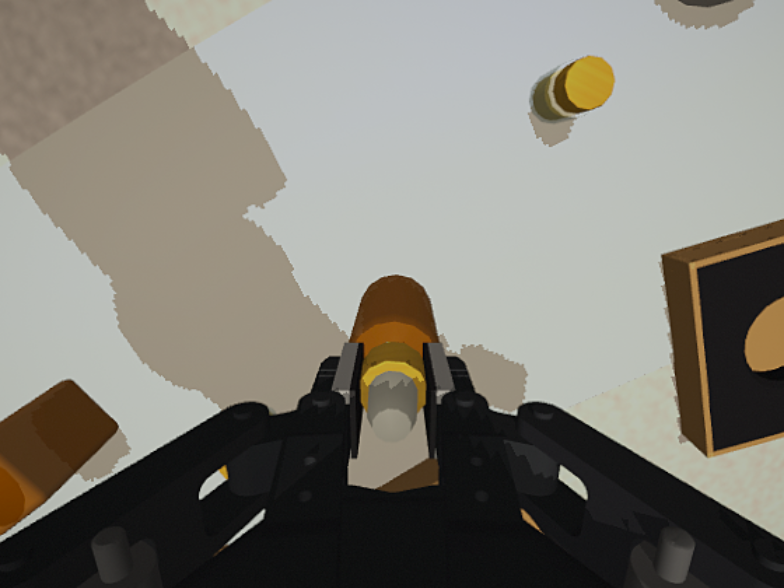

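```bash
python3 - <<'E'
from h import *
p=look([],"s1.png","side",(250,120,360,230),5)
uv=px(p,[[.46,.0918,z] for z in (0,.062,.068,.084,.104)]); print(((uv-[250,120])*5).round())
E
```

```text
t 5.25 tcp [0.4601 0.0918 0.0582] yaw(y) 64.8 f [-0.5  1.4  5.6] w 0.021 tilt [-0.001  0.002 -1.   ] j [-0.6   0.31  0.37  2.13 -0.16  0.73  1.  ]
[[259. 405.]
 [259. 300.]
 [259. 290.]
 [260. 262.]
 [260. 226.]]
```

View pics/s1.png

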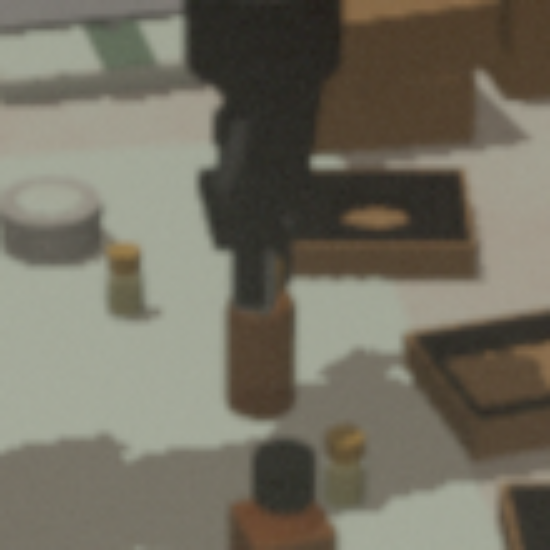

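The side view shows the finger tips ending at about y=305, near the bottle's shoulder (z≈0.06) and gripping the collar. That is higher than I expected, so I'm checking the tip depth in the wrist picture.

```bash
python3 - <<'E'
from h import *
p=look([],"x.png"); s=bot.sense(); M=R.from_rotvec(s["ee_rot"])
for d in (-.01,0,.01,.022,.03):
    print(d,[ (px(p,s["eef_pos"]+M.apply([x,y,d]))[0]*1.4).round().tolist() for y in (-.0115,.0115) for x in (-.011,.011)])
print((px(p,[[.46,.0918,z] for z in (0,.062,.068,.084,.104)])*1.4).round())
E
```

```text
t 5.3 tcp [0.4601 0.0919 0.0582] yaw(y) 64.8 f [0.8 0.5 5.7] w 0.0208 tilt [-0.001  0.002 -1.   ] j [-0.6   0.31  0.37  2.13 -0.16  0.73  1.  ]
-0.01 [[362.0, 398.0], [361.0, 342.0], [426.0, 398.0], [427.0, 342.0]]
0 [[364.0, 385.0], [363.0, 331.0], [424.0, 385.0], [425.0, 331.0]]
0.01 [[365.0, 373.0], [364.0, 322.0], [422.0, 373.0], [423.0, 322.0]]
0.022 [[367.0, 360.0], [366.0, 312.0], [420.0, 360.0], [421.0, 312.0]]
0.03 [[368.0, 352.0], [367.0, 306.0], [419.0, 352.0], [420.0, 306.0]]
[[393. 309.]
 [394. 363.]
 [394. 370.]
 [394. 393.]
 [394. 430.]]
```

The finger tips really end about 7–10 mm behind the reported TCP, so the pads hold the brass collar at 68–84 mm. That grip is firm (58 N) and the bottle is upright, so I'll lift and carry it.

Call:
play_rows(
  moves=[
    [0,0,-0.3,0],
    [0,0,-0.7,0],
    [0,0,-0.8,0],
    [0,0,-0.6,0],
    [0,0.3,0,0],
    [0,0.6,0,0],
    [0,0.9,0,0],
    [0,0.9,0,0],
  ],
)

```text
time: 6.3
eef_pos: [0.4883, 0.1546, 0.1167]
ee_rot: [-0.683, -3.066, 0.0]
contact_force: [0.0, 0.3, -1.1]
grip_width: 0.0207
finger_force: 58.8
```

Call:
play_rows(
  moves=[
    [-0.05,0.9,0,0],
    [-0.1,0.9,0,0],
    [-0.1,0.9,0,0],
    [-0.1,0.9,0,0],
    [0,0.8,0,0],
    [0,0.5,0,0],
    [0,0.15,0,0],
    [0,0,0,0],
  ],
)

```text
time: 7.3
eef_pos: [0.5493, 0.2625, 0.1171]
ee_rot: [-0.685, -3.066, 0.001]
contact_force: [0.1, 0.4, -1.5]
grip_width: 0.0208
finger_force: 58.8
```

```bash
python3 - <<'E'
from h import *
look([],"w3.png"); print(toolmove([.551,.2635,.0665]))
E
```

```text
t 7.35 tcp [0.5493 0.2621 0.1172] yaw(y) 64.8 f [ 0.4  0.2 -1.5] w 0.0205 tilt [ 0.    -0.001 -1.   ] j [-0.76  0.44  0.32  1.76 -0.16  0.97  0.76]
[-0.04  0.08  2.03]
```

View pics/w3.png

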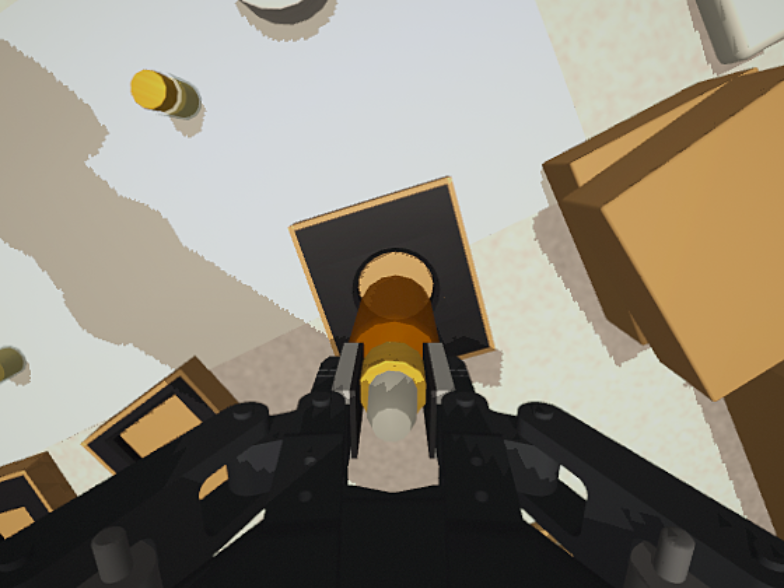

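The bottle hangs upright over the round pocket (rim circle near (395,290), bottle axis at x=394). I'll lower it.

Call:
play_rows(
  moves=[
    [-0.04,0.08,0.2,0],
    [0,0,0.4,0],
    [0,0,0.5,0],
    [0,0,0.4,0],
    [0,0,0.3,0],
    [0,0,0.15,0],
    [0,0,0.06,0],
    [0,0,0,0],
  ],
)

```text
time: 8.35
eef_pos: [0.5514, 0.2644, 0.0672]
ee_rot: [0.685, 3.066, 0.001]
contact_force: [-0.4, -0.4, -1.0]
grip_width: 0.0206
finger_force: 58.8
```

```bash
python3 - <<'E'
from h import *
look([],"w4.png"); look([],"s2.png","side",(270,100,380,210),5)
E
```

```text
t 8.4 tcp [0.5515 0.2644 0.0673] yaw(y) 64.8 f [ 0.3 -0.  -1. ] w 0.0205 tilt [-0.     0.001 -1.   ] j [-0.75  0.51  0.3   1.79 -0.19  0.87  0.77]
t 8.45 tcp [0.5515 0.2644 0.0674] yaw(y) 64.8 f [ 0.5  0.1 -1.4] w 0.0207 tilt [-0.     0.001 -1.   ] j [-0.75  0.51  0.3   1.79 -0.19  0.87  0.77]
```

View pics/w4.png

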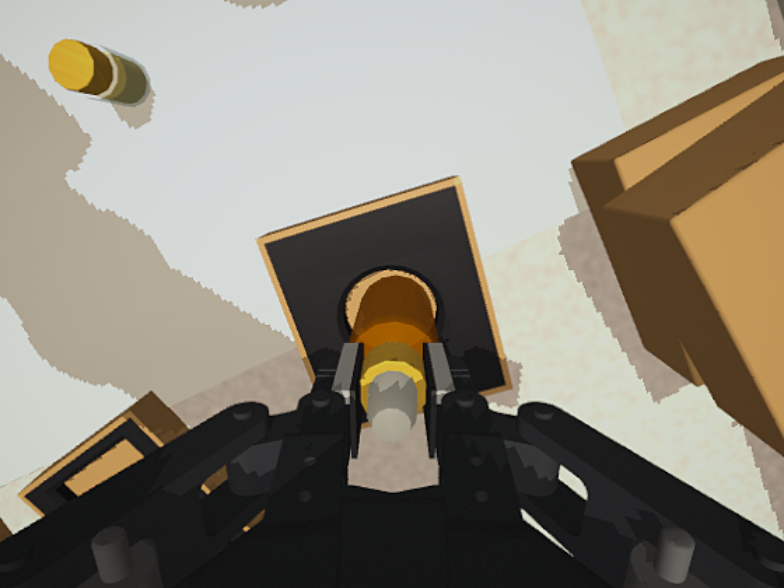

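The bottle is inside the round pocket (rim around (390,300)), about 1 mm above its floor. I'll touch down, release and rise.

Call:
play_rows(
  moves=[
    [0,0,0.03,0],
    [0,0,0.03,0],
    [0,0,0.03,0],
    [0,0,0,0],
    [0,0,0,0],
    [0,0,0,0],
    [0,0,0,0],
    [0,0,0,0],
  ],
)

```text
time: 9.45
eef_pos: [0.5519, 0.2646, 0.0661]
ee_rot: [0.685, 3.065, 0.002]
contact_force: [-1.8, -0.4, 6.3]
grip_width: 0.021
finger_force: 59.6
```

Call:
play_rows(
  moves=[
    [0,0,0,0],
    [0,0,0,0],
    [0,0,0,0],
    [0,0,0,0],
    [0,0,-0.3,0],
    [0,0,-0.6,0],
    [0,0,-1,0],
    [0,0,-1,0],
  ],
  gripper=-1,
)

```text
time: 10.45
eef_pos: [0.5516, 0.2644, 0.1392]
ee_rot: [0.685, 3.065, 0.001]
contact_force: [0.1, 0.2, -0.1]
grip_width: 0.0852
finger_force: 0.0
```

```bash
python3 - <<'E'
from h import *
look(["round_bottle_center"],"w5.png")
s=bot.sense(); print(toolmove([.4405,-.092,.145]))
E
```

```text
t 10.5 tcp [0.5539 0.2654 0.1429] yaw(y) 64.8 f [0.8 0.8 2.7] w 0.0857 tilt [-0.004  0.007 -1.   ] j [-0.77  0.42  0.33  1.73 -0.16  1.01  0.75]
round_bottle_center [0.5436 0.2677 0.0711] 0.71 [280. 205.]
[ -1.99 -14.86  -0.23]
```

View pics/w5.png

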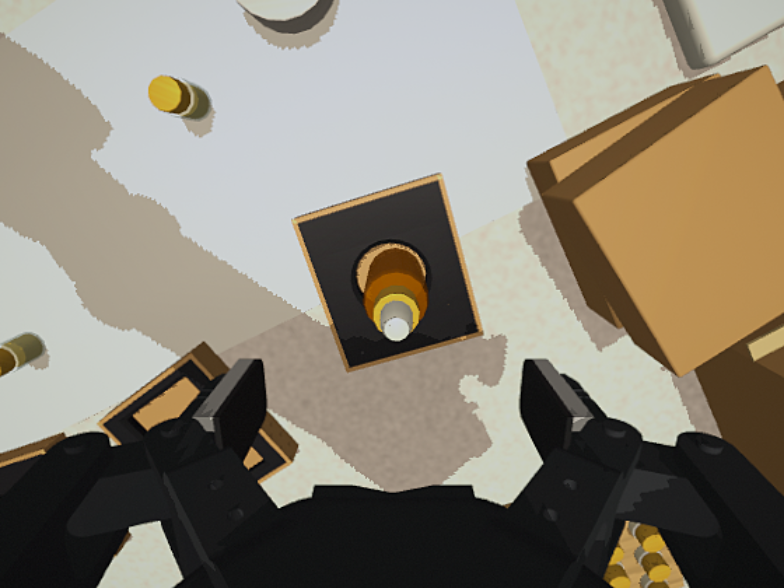

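The bottle stands centred and upright in its pocket, bulb at (397,328). Next is the square bottle.

Call:
play_rows(
  moves=[
    [0,0,-0.5,0],
    [0,-0.5,-0.7,0],
    [-0.16,-1,0,0],
    [-0.16,-1,0,0],
    [-0.16,-1,0,0],
    [-0.16,-1,0,0],
    [-0.16,-1,0,0],
    [-0.16,-1,0,0],
  ],
)

```text
time: 11.55
eef_pos: [0.5032, 0.1053, 0.1672]
ee_rot: [0.686, 3.066, 0.0]
contact_force: [-0.4, 0.3, 0.5]
grip_width: 0.0852
finger_force: 0.0
```

Call:
play_rows(
  moves=[
    [-0.16,-1,0,0],
    [-0.16,-1,0,0],
    [-0.16,-1,0,0],
    [-0.16,-1,0,0],
    [-0.16,-1,0,0],
    [-0.16,-1,0,0],
    [-0.16,-1,0,0],
    [-0.16,-1,0,0],
  ],
)

```text
time: 12.55
eef_pos: [0.4468, -0.089, 0.1672]
ee_rot: [0.685, 3.066, 0.001]
contact_force: [0.4, 0.1, 0.3]
grip_width: 0.0857
finger_force: 0.0
```

```bash
python3 - <<'E'
from h import *
bot.camera("side")
p=look(["square_bottle_center"],"w6.png"); print(px(p,[[.4405,-.092,z] for z in (0,.06,.092)])*1.4)
E
```

```text
t 12.65 tcp [ 0.4462 -0.0909  0.1672] yaw(y) 64.5 f [-0.3  0.6 -0.8] w 0.0854 tilt [-0. -0. -1.] j [-0.4   0.12  0.54  2.06 -0.07  0.98  1.31]
square_bottle_center [ 0.4351 -0.0924  0.0596] 0.93 [276. 192.]
[[391.32574728 256.25044606]
 [390.98198126 276.02524575]
 [390.72926036 290.57310897]]
```

View pics/w6.png

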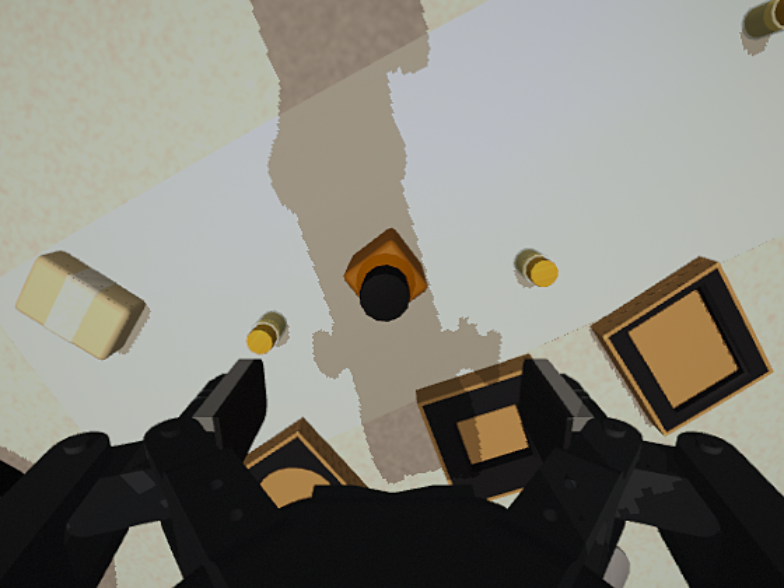

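```bash
python3 - <<'E'
from h import *
f=cv2.imread("pics/w6.png"); cv2.imwrite("pics/w6c.png",cv2.resize(f[210:340,310:460],None,fx=4,fy=4,interpolation=cv2.INTER_CUBIC))
E
```

```text
(no output)
```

View pics/w6c.png

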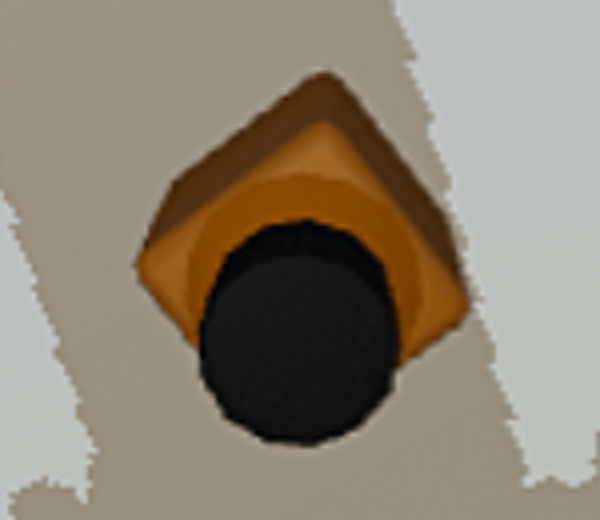

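The crop shows the square bottle: shoulder corners at (325,120), (140,262) and (468,300), base corners at (330,72), (175,182) and (440,212), cap centre at (300,352).

```bash
python3 - <<'E'
from h import *
p=bot.camera("wrist")
def w(L,z): return onplane(p,(np.array([310,210])+np.array(L)/4)/1.4,z)[:,:2]
for L,z in [([(325,120),(140,262),(468,300)],.06),([(330,72),(175,182),(440,212)],0)]:
    q=w(L,z); 
    for i in (1,2): d=q[i]-q[0]; print(z,np.linalg.norm(d).round(4),np.degrees(np.arctan2(d[1],d[0])).round(1)%90)
    print("c",(q[1]+q[2])/2)
print("cap",w([(300,352)],.092))
# square box
f=p["frame"]; g=f.max(2)
s=bot.sense(); print(s["time"],s["eef_pos"])
E
```

```text
0.06 0.0358 12.299999999999997
0.06 0.0356 12.8
c [ 0.44310646 -0.09185093]
0 0.0355 9.900000000000006
0 0.0334 12.7
c [ 0.44266988 -0.09181332]
cap [[ 0.4443987  -0.09269344]]
12.75 [ 0.44737235 -0.08771178  0.16721138]
```

Call:
play_rows(
  moves=[
    [0,0,0,-0.94],
    [0,0,0,-0.94],
    [0,0,0,-0.94],
    [0,0,0,-0.94],
    [0.15,-0.08,0.5,0],
    [0,0,1,0],
    [0,0,1,0],
    [0,0,0.5,0],
  ],
)

```text
time: 13.75
eef_pos: [0.443, -0.0898, 0.0904]
ee_rot: [0.337, -3.12, -0.001]
contact_force: [0.3, -0.5, 0.6]
grip_width: 0.0854
finger_force: 0.0
```

```bash
python3 - <<'E'
from h import *
bot.camera("wrist"); p=look([],"w7.png"); s=bot.sense(); M=R.from_rotvec(s["ee_rot"])
print(toolmove([.4435,-.092,.018]))
E
```

```text
t 13.85 tcp [ 0.443  -0.09    0.0907] yaw(y) 102.4 f [ 0.5  0.3 -1. ] w 0.0852 tilt [ 0.003  0.001 -1.   ] j [-0.31  0.23  0.47  2.14 -0.14  0.8   2.04]
[-0.01 -0.08  2.91]
```

View pics/w7.png

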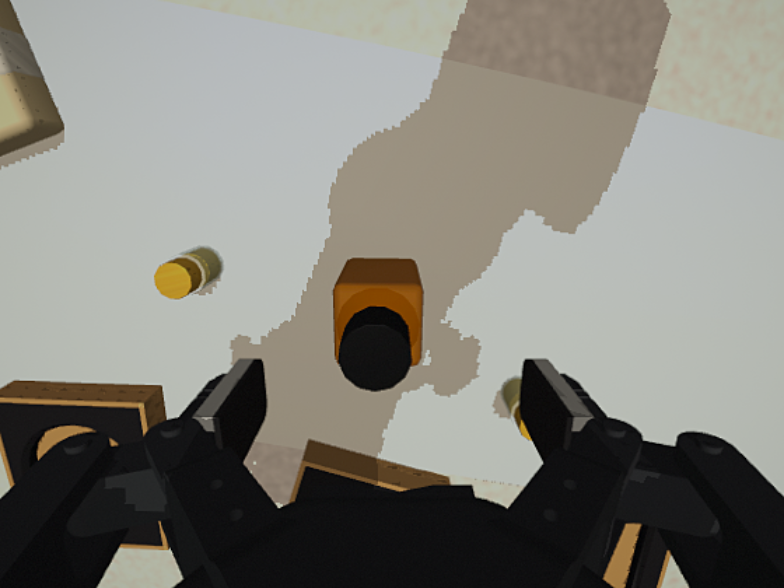

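The square bottle's sides are now square to the jaws, cap at (374,347), a little left of the jaw centre line (394).

```bash
python3 - <<'E'
from h import *
p=bot.camera("wrist"); s=bot.sense(); M=R.from_rotvec(s["ee_rot"])
for uv,z in [((374,347),.092),((334,290),.06),((423,290),.06),((348,261),0),((416,261),0)]:
    w=onplane(p,np.array(uv)/1.4,z)[0]; print(w.round(4),M.inv().apply(w-s["eef_pos"]).round(4))
E
```

```text
[ 0.4392 -0.0982  0.092 ] [ 0.0063 -0.0068 -0.0003]
[ 0.4306 -0.119   0.06  ] [ 0.0192 -0.0253  0.0317]
[ 0.4224 -0.0813  0.06  ] [0.0191 0.0133 0.0318]
[ 0.4305 -0.1188  0.    ] [ 0.0191 -0.0251  0.0917]
[ 0.4223 -0.0811  0.    ] [0.0191 0.0135 0.0918]
```

Call:
play_rows(
  moves=[
    [0.08,-0.24,0,0],
    [0,0,0.6,0],
    [0,0,0.8,0],
    [0,0,0.7,0],
    [0,0,0.5,0],
    [0,0,0.3,0],
    [0,0,0,0],
    [0,0,0,0],
  ],
)

```text
time: 14.9
eef_pos: [0.4442, -0.0967, 0.0201]
ee_rot: [-0.339, 3.122, -0.0]
contact_force: [0.3, -0.3, -0.2]
grip_width: 0.0859
finger_force: 0.0
```

Call:
play_rows(
  moves=[
    [0,0,0,0],
    [0,0,0,0],
    [0,0,0,0],
    [0,0,0,0],
    [0,0,0,0],
    [0,0,0,0],
    [0,0,0,0],
    [0,0,0,0],
  ],
  gripper=1,
)

```text
time: 15.9
eef_pos: [0.4442, -0.0966, 0.0201]
ee_rot: [-0.339, 3.122, 0.0]
contact_force: [-1.2, -0.5, 5.5]
grip_width: 0.0392
finger_force: 60.8
```

```bash
python3 - <<'E'
from h import *
p=look([],"w8.png")
E
```

```text
t 15.95 tcp [ 0.4443 -0.0966  0.0201] yaw(y) 102.4 f [-0.8  1.4  6.7] w 0.0393 tilt [-0.001 -0.    -1.   ] j [-0.24  0.37  0.42  2.19 -0.25  0.63  2.15]
```

View pics/w8.png

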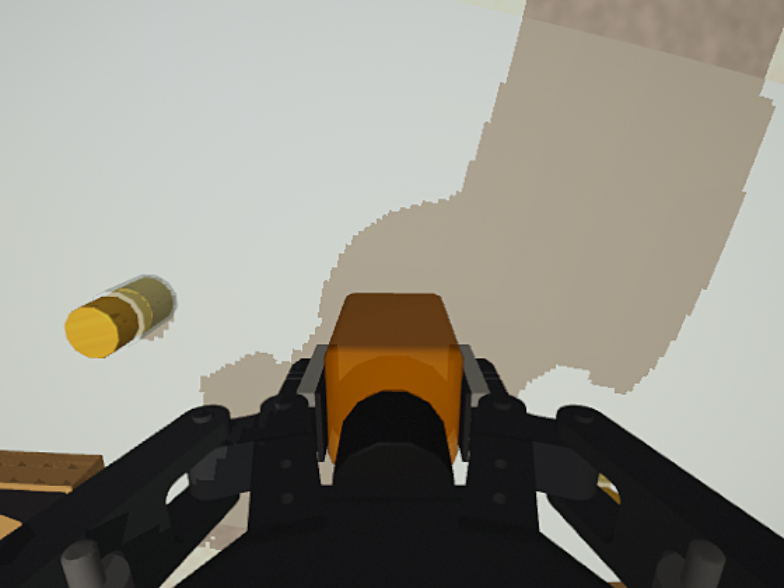

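```bash
python3 - <<'E'
from h import *
p=bot.camera("wrist"); s=bot.sense(); M=R.from_rotvec(s["ee_rot"])
for uv,z in [((347,294),0),((440,294),0),((328,348),.06),((462,348),.06),((392,446),.092)]:
    w=onplane(p,np.array(uv)/1.4,z)[0]; print(w.round(4),M.inv().apply(w-s["eef_pos"]).round(4))
E
```

```text
[ 0.4292 -0.1193  0.    ] [ 0.0196 -0.0189  0.0201]
[ 0.421  -0.0821  0.    ] [0.0196 0.0191 0.0201]
[ 0.4265 -0.119   0.06  ] [ 0.0221 -0.018  -0.0399]
[ 0.4186 -0.0831  0.06  ] [ 0.0221  0.0187 -0.0399]
[ 0.4306 -0.1001  0.092 ] [ 0.014  -0.0005 -0.0719]
```

Call:
play_rows(
  moves=[
    [0,0,-0.3,0],
    [0,0,-0.7,0],
    [0,0,-0.8,0],
    [0,0,-0.7,0.3],
    [0,0,0,0.5],
    [0,0,0,0.5],
    [0,0,0,0.45],
    [0,0,0,0],
  ],
)

```text
time: 17.0
eef_pos: [0.4431, -0.0965, 0.0821]
ee_rot: [-0.138, -3.138, -0.0]
contact_force: [-0.5, -0.2, -1.8]
grip_width: 0.0392
finger_force: 60.3
```

```bash
python3 - <<'E'
from h import *
p=look([],"x.png")
print(toolmove([.6053,-.0788,.08]))
E
```

```text
t 17.05 tcp [ 0.4432 -0.0965  0.0821] yaw(y) 85.0 f [ 0.2 -0.9 -0.7] w 0.0392 tilt [ 0.001  0.    -1.   ] j [-0.35  0.26  0.53  2.15 -0.19  0.78  1.79]
[-6.4   1.27  0.08]
```

Call:
play_rows(
  moves=[
    [-0.3,0.1,0,0],
    [-0.7,0.15,0,0],
    [-1,0.2,0,0],
    [-1,0.2,0,0],
    [-1,0.2,0,0],
    [-1,0.2,0,0],
    [-0.9,0.15,0,0],
    [-0.5,0.07,0,0],
  ],
)

```text
time: 18.05
eef_pos: [0.6081, -0.0784, 0.0818]
ee_rot: [0.137, 3.138, 0.0]
contact_force: [-0.6, 0.3, -1.3]
grip_width: 0.0392
finger_force: 60.3
```

Call:
play_rows(
  moves=[
    [0,0,0,0],
    [0,0,0,0],
    [0,0,0.3,0],
    [0,0,0.3,0],
    [0,0,0.1,0],
    [0,0,0,0],
    [0,0,0,0],
    [0,0,0,0],
  ],
)

```text
time: 19.05
eef_pos: [0.6061, -0.0792, 0.0649]
ee_rot: [0.14, 3.138, 0.0]
contact_force: [0.7, 0.4, -1.3]
grip_width: 0.0395
finger_force: 60.3
```

```bash
python3 - <<'E'
from h import *
p=look([],"w9.png")
print(toolmove([.6053,-.0788,.029]))
# foam outline fit seen from wrist
s=bot.sense(); M=R.from_rotvec(s["ee_rot"])
c=np.array([.6053,-.0788]);a=np.radians(-5.1);B=np.array([[np.cos(a),-np.sin(a)],[np.sin(a),np.cos(a)]])
print("pocket z.022",(px(p,[np.r_[c+B@v,.022] for v in ([-.028,-.028],[-.028,.028],[.028,.028],[.028,-.028])])*1.4).round())
print("foam",(px(p,[np.r_[c+B@v,.022] for v in ([-.050,-.044],[-.050,.044])])*1.4).round())
E
```

```text
t 19.1 tcp [ 0.606  -0.0792  0.0649] yaw(y) 84.9 f [ 0.6  0.2 -2.2] w 0.0394 tilt [-0.  0. -1.] j [-0.29  0.54  0.46  1.8  -0.3   0.88  1.8 ]
[0.03 0.01 1.44]
pocket z.022 [[332. 260.]
 [456. 260.]
 [451. 372.]
 [337. 372.]]
foam [[294. 211.]
 [494. 211.]]
```

View pics/w9.png

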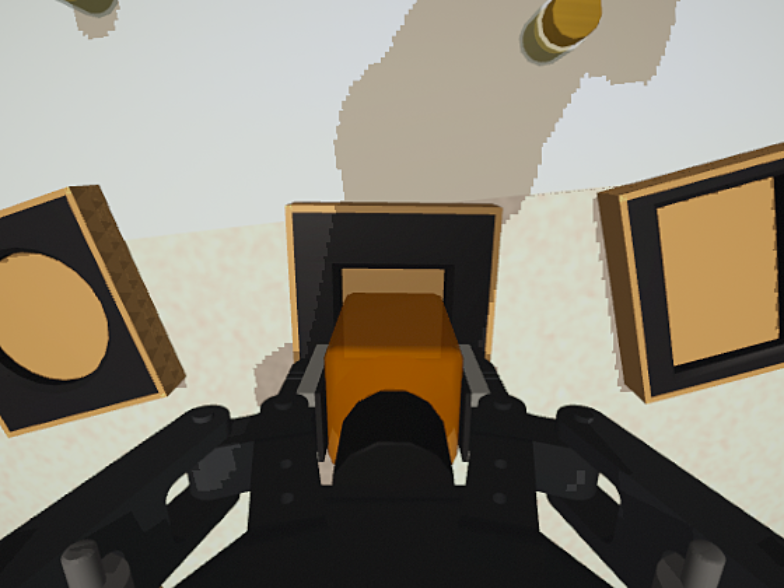

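The square bottle is aligned over the square pocket (mouth corners (333,265) and (452,265), as predicted). I'll lower it, release and rise.

Call:
play_rows(
  moves=[
    [0,0,0.2,0],
    [0,0,0.4,0],
    [0,0,0.4,0],
    [0,0,0.25,0],
    [0,0,0.1,0],
    [0,0,0.05,0],
    [0,0,0.03,0],
    [0,0,0,0],
  ],
)

```text
time: 20.1
eef_pos: [0.6061, -0.0792, 0.0292]
ee_rot: [0.14, 3.138, 0.0]
contact_force: [0.3, -0.6, -2.0]
grip_width: 0.0392
finger_force: 60.3
```

```bash
python3 - <<'E'
from h import *
p=look([],"w10.png")
E
```

```text
t 20.15 tcp [ 0.606  -0.0792  0.0292] yaw(y) 84.9 f [-0.4 -0.2 -1.4] w 0.0393 tilt [-0.  0. -1.] j [-0.27  0.58  0.44  1.81 -0.33  0.82  1.82]
```

Call:
play_rows(
  moves=[
    [0,0,0.04,0],
    [0,0,0.03,0],
    [0,0,0.03,0],
    [0,0,0,0],
    [0,0,0,0],
    [0,0,0,0],
    [0,0,0,0],
    [0,0,0,0],
  ],
)

```text
time: 21.15
eef_pos: [0.6061, -0.0792, 0.0282]
ee_rot: [0.14, 3.138, 0.001]
contact_force: [-4.0, 0.7, 10.1]
grip_width: 0.0396
finger_force: 62.0
```

Call:
play_rows(
  moves=[
    [0,0,0,0],
    [0,0,0,0],
    [0,0,0,0],
    [0,0,0,0],
    [0,0,-0.3,0],
    [0,0,-0.8,0],
    [0,0,-1,0],
    [0,0,-1,0],
  ],
  gripper=-1,
)

```text
time: 22.15
eef_pos: [0.6064, -0.0794, 0.1063]
ee_rot: [0.14, 3.137, 0.0]
contact_force: [-0.0, -0.4, 0.2]
grip_width: 0.0855
finger_force: 0.0
```

Call:
play_rows(
  moves=[
    [0,0,-1,0],
    [0,0,-1,0],
    [0.5,0.6,0,0],
    [1,1,0,0],
    [1,1,0,0],
    [1,1,0,0],
    [1,1,0,0],
    [1,1,0,0],
  ],
)

```text
time: 23.15
eef_pos: [0.4791, 0.0741, 0.1536]
ee_rot: [-0.138, -3.137, -0.001]
contact_force: [0.3, -0.4, 0.6]
grip_width: 0.0852
finger_force: 0.0
```

Call:
play_rows(
  moves=[
    [1,1,0,0],
    [1,1,0,0],
    [1,1,0,0],
    [0.8,1,0,0],
    [0.8,1,0,0],
    [0.5,1,0,0],
    [0.2,1,0,0],
    [0,0.5,0,0],
  ],
)

```text
time: 24.15
eef_pos: [0.3643, 0.2722, 0.1537]
ee_rot: [-0.135, -3.138, 0.0]
contact_force: [0.6, 0.1, -0.7]
grip_width: 0.0856
finger_force: 0.0
```

```bash
python3 - <<'E'
from h import *
t=bot.camera("top")
for n in ["square_bottle_center","round_bottle_center"]: print(n,[(np.round(o["xyz"],3),round(o["confidence"],2)) for o in bot.find_in(n,t)[:1]])
p=look(["tin_center"],"w11.png")
w=cv2.imread("pics/w11.png"); tt=cv2.resize(t["frame"][110:200,130:410,::-1],None,fx=2.8,fy=2.8)
cv2.imwrite("pics/j11.png",np.vstack([cv2.resize(w[:450],(600,344)),np.pad(tt,((0,0),(0,0),(0,0)))[:, :600] if tt.shape[1]>=600 else tt]))
E
```

```text
square_bottle_center [(array([ 0.591, -0.076,  0.064]), 0.67)]
round_bottle_center [(array([0.543, 0.256, 0.067]), 0.8)]
t 24.35 tcp [0.3659 0.27   0.1538] yaw(y) 84.9 f [ 0.7 -0.2  0.4] w 0.0856 tilt [ 0.    -0.001 -1.   ] j [-1.    0.13  0.29  2.07 -0.04  0.95  0.8 ]
tin_center [0.3671 0.2828 0.0303] 0.85 [294. 198.]
```

View pics/j11.png

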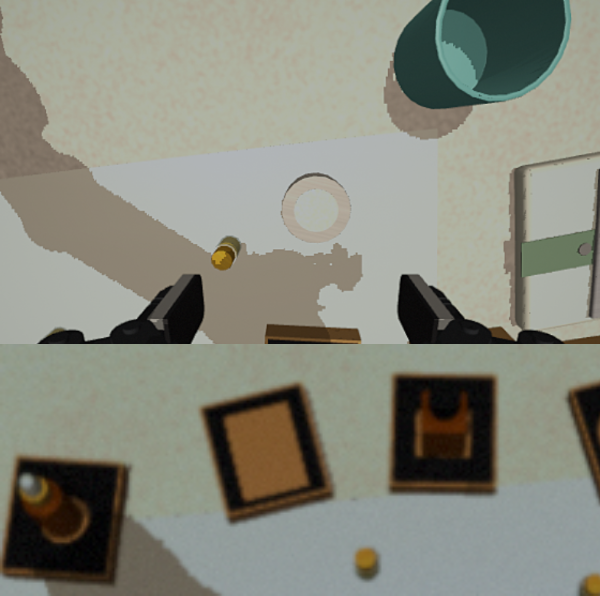

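Both bottles stand in their own pockets: the round one at lower left, the square one at (443,430) of the mosaic. The tin is at (316,207) in the upper half. I've now used up the picture allowance (15 views, one over), so I'll work from numbers from here on.

```bash
python3 - <<'E'
from h import *
p=bot.camera("wrist"); s=bot.sense(); M=R.from_rotvec(s["ee_rot"])
for wd in (.0853,.06,.0395,.023):
  for d in (-.04,-.03,-.02,-.01):
    print(wd,d,[(px(p,s["eef_pos"]+M.apply([.011,y,d]))[0]*1.4).round().tolist() for y in (-wd/2,wd/2)])
w=onplane(p,np.array([316,207])/600*560,.028)[0]; print("tin",w.round(4),M.inv().apply(w-s["eef_pos"]).round(4),s["eef_pos"])
g=cv2.GaussianBlur(cv2.cvtColor(p["frame"],cv2.COLOR_RGB2GRAY),(5,5),1)
c=cv2.HoughCircles(g,cv2.HOUGH_GRADIENT,1,40,param1=80,param2=25,minRadius=15,maxRadius=45); 
for q in c[0][:5]: print(q,onplane(p,q[:2],.028).round(4))
E
```

```text
0.0853 -0.04 [[243.0, 384.0], [545.0, 384.0]]
0.0853 -0.03 [[254.0, 368.0], [534.0, 368.0]]
0.0853 -0.02 [[263.0, 354.0], [524.0, 354.0]]
0.0853 -0.01 [[271.0, 342.0], [516.0, 342.0]]
0.06 -0.04 [[288.0, 384.0], [501.0, 384.0]]
0.06 -0.03 [[295.0, 368.0], [493.0, 368.0]]
0.06 -0.02 [[302.0, 355.0], [486.0, 354.0]]
0.06 -0.01 [[308.0, 342.0], [480.0, 342.0]]
0.0395 -0.04 [[324.0, 384.0], [464.0, 384.0]]
0.0395 -0.03 [[329.0, 368.0], [459.0, 368.0]]
0.0395 -0.02 [[333.0, 355.0], [454.0, 354.0]]
0.0395 -0.01 [[337.0, 342.0], [450.0, 342.0]]
0.023 -0.04 [[353.0, 384.0], [435.0, 384.0]]
0.023 -0.03 [[356.0, 368.0], [432.0, 368.0]]
0.023 -0.02 [[358.0, 355.0], [429.0, 355.0]]
0.023 -0.01 [[361.0, 342.0], [427.0, 342.0]]
tin [0.3631 0.2829 0.028 ] [0.0041 0.013  0.1258] [0.3660898  0.26971064 0.15378665]
[294.5 193.5  33.2] [[0.3634 0.2825 0.028 ]]
[413.5  49.5  42.2] [[0.2507 0.3897 0.028 ]]
```

Call:
play_rows(
  moves=[
    [0.16,0.52,0.5,0],
    [0,0,1,0],
    [0,0,1,0],
    [0,0,0.5,0],
    [0,0,0,0],
    [0,0,0,0],
    [0,0,0,0],
    [0,0,0,0],
  ],
)

```text
time: 25.45
eef_pos: [0.3635, 0.2847, 0.0795]
ee_rot: [0.14, 3.138, 0.002]
contact_force: [-0.2, -0.0, 0.6]
grip_width: 0.0856
finger_force: 0.0
```

```bash
python3 - <<'E'
from h import *
p=look(["tin_center"],"w12.png"); s=bot.sense(); M=R.from_rotvec(s["ee_rot"])
g=cv2.GaussianBlur(cv2.cvtColor(p["frame"],cv2.COLOR_RGB2GRAY),(5,5),1)
c=cv2.HoughCircles(g,cv2.HOUGH_GRADIENT,1,40,param1=80,param2=25,minRadius=20,maxRadius=70); 
for q in c[0][:5]: w=onplane(p,q[:2],.028)[0]; print(q,w.round(4),M.inv().apply(w-s["eef_pos"]).round(4))
E
```

```text
t 25.5 tcp [0.3634 0.2846 0.0794] yaw(y) 84.9 f [0.1 0.3 0.3] w 0.0851 tilt [-0.001  0.001 -1.   ] j [-1.    0.25  0.27  2.13 -0.1   0.77  0.82]
tin_center [0.3628 0.2868 0.031 ] 0.98 [284. 224.]
[279.5 223.5  43.3] [0.3631 0.2838 0.028 ] [ 0.0002 -0.0008  0.0513]
```

Call:
play_rows(
  moves=[
    [0,0,0.6,0],
    [0,0,0.8,0],
    [0,0,0.8,0],
    [0,0,0.6,0],
    [0,0,0.4,0],
    [0,0,0.13,0],
    [0,0,0,0],
    [0,0,0,0],
  ],
)

```text
time: 26.55
eef_pos: [0.3636, 0.2847, -0.0038]
ee_rot: [0.14, 3.138, 0.002]
contact_force: [0.7, -0.2, 0.5]
grip_width: 0.0854
finger_force: 0.0
```

Call:
play_rows(
  moves=[
    [0,0,0,0],
    [0,0,0,0],
    [0,0,0,0],
    [0,0,0,0],
    [0,0,0,0],
    [0,0,0,0],
    [0,0,0,0],
    [0,0,0,0],
  ],
  gripper=1,
)

```text
time: 27.55
eef_pos: [0.3635, 0.2846, -0.0034]
ee_rot: [0.14, 3.138, 0.001]
contact_force: [-1.5, -0.9, 6.6]
grip_width: 0.0582
finger_force: 63.3
```

Call:
play_rows(
  moves=[
    [0,0,-0.3,0],
    [0,0,-0.8,0],
    [0,0,-1,0],
    [0,0,-1,0],
    [0,0,-1,0],
    [0,0,-1,0],
    [0,0,-0.4,0],
    [0,0,0,0],
  ],
)

```text
time: 28.55
eef_pos: [0.3633, 0.2845, 0.1335]
ee_rot: [0.139, 3.138, 0.002]
contact_force: [0.6, 0.1, -1.8]
grip_width: 0.0584
finger_force: 64.2
```

```bash
python3 - <<'E'
from h import *
p=look(["tin_center"],"w13.png"); s=bot.sense(); M=R.from_rotvec(s["ee_rot"])
for o in bot.find_in("tin_center",p)[:1]: print("rel",M.inv().apply(o["xyz"]-s["eef_pos"]).round(4))
print(toolmove([.5923,-.254,.13]))
E
```

```text
t 28.6 tcp [0.3628 0.284  0.1328] yaw(y) 84.9 f [ 0.3 -0.1 -0.6] w 0.0581 tilt [ 0. -0. -1.] j [-1.02  0.17  0.29  2.08 -0.06  0.9   0.79]
tin_center [0.3614 0.2873 0.1678] 0.86 [288. 287.]
rel [ 0.0015  0.0033 -0.0354]
[-11.06 -20.61   0.11]
```

Call:
play_rows(
  moves=[
    [-0.2,-0.3,0,0],
    [-0.3,-0.6,0,0],
    [-0.53,-1,0,0],
    [-0.53,-1,0,0],
    [-0.53,-1,0,0],
    [-0.53,-1,0,0],
    [-0.53,-1,0,0],
    [-0.53,-1,0,0],
  ],
)

```text
time: 29.7
eef_pos: [0.4396, 0.1019, 0.133]
ee_rot: [-0.142, -3.138, 0.001]
contact_force: [0.5, -0.1, -0.9]
grip_width: 0.0585
finger_force: 64.2
```

Call:
play_rows(
  moves=[
    [-0.53,-1,0,0],
    [-0.53,-1,0,0],
    [-0.53,-1,0,0],
    [-0.53,-1,0,0],
    [-0.53,-1,0,0],
    [-0.53,-1,0,0],
    [-0.53,-1,0,0],
    [-0.53,-1,0,0],
  ],
)

```text
time: 30.7
eef_pos: [0.5268, -0.1067, 0.133]
ee_rot: [-0.142, -3.138, 0.001]
contact_force: [0.1, -0.9, -1.1]
grip_width: 0.0582
finger_force: 64.2
```

Call:
play_rows(
  moves=[
    [-0.55,-1,0,0],
    [-0.55,-1,0,0],
    [-0.55,-1,0,0],
    [-0.55,-1,0,0],
    [-0.45,-0.8,0,0],
    [-0.3,-0.6,0,0],
    [-0.19,-0.3,0,0],
    [0,0,0,0],
  ],
)

```text
time: 31.7
eef_pos: [0.5926, -0.2536, 0.133]
ee_rot: [-0.141, -3.138, -0.0]
contact_force: [0.1, 0.3, -1.0]
grip_width: 0.0581
finger_force: 64.2
```

```bash
python3 - <<'E'
from h import *
bot.camera("wrist")
p=look(["box_tin"],"w14.png")
print(toolmove([.5923,-.254,.0086]))
# detect foam corners near the camera side: dark mask & kraft pocket floor
g=p["frame"].max(2); c=px(p,[[.5923,-.254,.022]])[0]; print(c)
a=np.radians(11.3);B=np.array([[np.cos(a),-np.sin(a)],[np.sin(a),np.cos(a)]])
for v in ([-.05,-.044],[-.05,.044],[.05,.044],[.05,-.044]): print(px(p,np.r_[np.array([.5923,-.254])+B@v,.022])[0].round())
c=px(p,[[.5923,-.254,.022]])[0].astype(int)
m=(g<60).astype(np.uint8)
k,l,st,ce=cv2.connectedComponentsWithStats(m)
for i in range(1,k):
  if st[i,4]>300: print(st[i])
E
```

```text
t 31.8 tcp [ 0.5927 -0.2523  0.133 ] yaw(y) 85.0 f [-0.1 -0.4 -1.2] w 0.0581 tilt [ 0.001  0.001 -1.   ] j [-0.06  0.52  0.55  1.66 -0.31  1.04  2.07]
box_tin [ 0.5787 -0.2484  0.0247] 0.86 [284. 186.]
[ 0.01 -0.08  4.98]
[279.18460369 201.42876918]
[212. 161.]
[313. 130.]
[341. 239.]
[249. 264.]
[   0   73   43  206 5814]
[ 212  132  130  112 4541]
[ 420  142  140  112 8441]
[    0   249   560   171 50772]
```

The foam outline (left 212, top 132, right 341 px) matches the predicted base within 2 px. I'll lower the tin.

Call:
play_rows(
  moves=[
    [0,-0.04,0.5,0],
    [0,0,0.9,0],
    [0,0,1,0],
    [0,0,1,0],
    [0,0,0.8,0],
    [0,0,0.5,0],
    [0,0,0.2,0],
    [0,0,0,0],
  ],
)

```text
time: 32.85
eef_pos: [0.5933, -0.2545, 0.0114]
ee_rot: [0.14, 3.137, -0.0]
contact_force: [1.0, 0.1, 0.1]
grip_width: 0.0584
finger_force: 64.3
```

Call:
play_rows(
  moves=[
    [0,0,0.05,0],
    [0,0,0.04,0],
    [0,0,0.03,0],
    [0,0,0.03,0],
    [0,0,0,0],
    [0,0,0,0],
    [0,0,0,0],
    [0,0,0,0],
  ],
)

```text
time: 33.85
eef_pos: [0.5937, -0.2548, 0.0107]
ee_rot: [0.14, 3.136, 0.001]
contact_force: [-7.1, 4.1, 19.0]
grip_width: 0.0585
finger_force: 75.7
```

Call:
play_rows(
  moves=[
    [0,0,-0.04,0],
    [0,0,0,0],
    [0,0,0,0],
    [0,0,0,0],
    [0,0,-0.4,0],
    [0,0,-1,0],
    [0,0,-1,0],
    [0,0,-1,0],
  ],
  gripper=-1,
)

```text
time: 34.85
eef_pos: [0.5929, -0.2544, 0.0944]
ee_rot: [0.14, 3.138, -0.0]
contact_force: [-0.2, 0.1, -0.5]
grip_width: 0.0854
finger_force: 0.0
```

Call:
play_rows(
  moves=[
    [0,0,-1,0],
    [0,0,-0.6,0],
    [0,0,0,0],
    [0,0,0,0],
    [0,0,0,0],
    [0,0,0,0],
    [0,0,0,0],
    [0,0,0,0],
  ],
)

```text
time: 35.85
eef_pos: [0.5927, -0.2542, 0.1328]
ee_rot: [-0.14, -3.138, -0.0]
contact_force: [-0.2, 0.5, -0.6]
grip_width: 0.0856
finger_force: 0.0
```

```bash
python3 - <<'E'
from h import *
p=look(["tin_center"],"w15.png"); s=bot.sense()
q=bot.camera("side")
for pp in (p,q):
  for o in bot.find_in("tin_center",pp)[:1]: print(np.round(o["xyz"],4))
g=cv2.GaussianBlur(cv2.cvtColor(p["frame"],cv2.COLOR_RGB2GRAY),(5,5),1)
c=cv2.HoughCircles(g,cv2.HOUGH_GRADIENT,1,30,param1=80,param2=20,minRadius=15,maxRadius=60)
for u in c[0][:5]: 
  w=onplane(p,u[:2],.04)[0]; e=onplane(p,[u[0]+u[2],u[1]],.04)[0]; print(u,w.round(4),np.linalg.norm(e-w).round(4))
t=bot.camera("top"); u=px(t,[[.370,-.314,.028]])[0].astype(int); f=t["frame"].astype(int)
x,y=u; r=f[y-30:y+30,x-30:x+30]; m=((r[...,0]-r[...,2])>25).astype(np.uint8); m=cv2.morphologyEx(m,cv2.MORPH_CLOSE,np.ones((13,13)))
v,h=np.nonzero(m); print(m.sum(),cv2.minAreaRect((onplane(t,np.c_[h+x-30,v+y-30],.02)[:,:2]*1000).astype(np.float32)))
E
```

```text
t 35.9 tcp [ 0.5928 -0.2543  0.1329] yaw(y) 84.9 f [ 0.5  0.2 -0.1] w 0.0858 tilt [ 0.  0. -1.] j [-0.06  0.53  0.55  1.66 -0.31  1.04  2.07]
tin_center [ 0.5945 -0.2526  0.0409] 0.69 [283. 210.]
[ 0.5945 -0.2526  0.0409]
[ 0.5935 -0.2656  0.0362]
[280.5 210.5  34.8] [ 0.5953 -0.2547  0.04  ] 0.0285
[482.5 198.5  31.4] [ 0.6    -0.0878  0.04  ] 0.0271
[527.5 219.5  19. ] [ 0.6222 -0.0464  0.04  ] 0.0172
608 ((370.59600830078125, -316.1614990234375), (76.36293029785156, 52.01421356201172), 29.28359603881836)
```

Call:
play_rows(
  moves=[
    [0.6,-0.2,0,0],
    [1,-0.4,0,0],
    [1,-0.4,0,0],
    [1,-0.4,0,0],
    [1,-0.4,0,0],
    [1,-0.4,0,0],
    [1,-0.4,0,0],
    [1,-0.4,0,0],
  ],
)

```text
time: 37.15
eef_pos: [0.3947, -0.3124, 0.1329]
ee_rot: [-0.141, -3.138, -0.001]
contact_force: [0.5, 0.1, 0.4]
grip_width: 0.0852
finger_force: 0.0
```

Call:
play_rows(
  moves=[
    [1,-0.24,0,0],
    [0.03,0,0,0.96],
    [0,0,0,1],
    [0,0,0,1],
    [0,0,0,1],
    [0,0,0,1],
    [0,0,0,1],
    [0,0,0,1],
  ],
)

```text
time: 38.15
eef_pos: [0.3696, -0.3159, 0.1329]
ee_rot: [-1.914, -2.491, -0.001]
contact_force: [0.1, 0.2, -0.8]
grip_width: 0.0855
finger_force: 0.0
```

Call:
play_rows(
  moves=[
    [0,0,0,1],
    [0,0,0,1],
    [0,0,0,1],
    [0,0,0,1],
    [0,0,0,1],
    [0,0,0,1],
    [0,0,0,1],
    [0,0,0,0.6],
  ],
)

```text
time: 39.15
eef_pos: [0.3697, -0.3157, 0.1328]
ee_rot: [-3.041, -0.788, -0.0]
contact_force: [0.4, -0.2, 0.7]
grip_width: 0.0853
finger_force: 0.0
```

```bash
cat > soap.py <<'E'
from h import *
bot.camera("wrist"); p=look(["soap_center"],"w16.png"); s=bot.sense(); M=R.from_rotvec(s["ee_rot"])
o=bot.find_in("soap_center",p)
c=px(p,o[0]["xyz"])[0].astype(int); f=p["frame"].astype(int)
print(f[c[1],c[0]])
x,y=c; n=75; y0,x0=max(y-n,0),max(x-n,0); r=f[y0:y+n,x0:x+n]
m=((r[...,0]-r[...,2]>22)&(r.max(2)>110)).astype(np.uint8); m=cv2.morphologyEx(m,cv2.MORPH_OPEN,np.ones((3,3)))
k,l,st,ce=cv2.connectedComponentsWithStats(m); print(st[1:][st[1:,4]>150].tolist())
v,h=np.nonzero(np.isin(l,[i for i in range(1,k) if st[i,4]>400]))
for z in (.028,.014):
  b=cv2.minAreaRect((onplane(p,np.c_[h+x0,v+y0],z)[:,:2]*1000).astype(np.float32)); print(z,b)
  print("rel",M.inv().apply(np.r_[np.array(b[0])/1000,0]-s["eef_pos"])/.025)
E
python3 soap.py
```

```text
t 39.25 tcp [ 0.3697 -0.3158  0.1327] yaw(y) -60.7 f [-0.2 -0.9 -0.2] w 0.0855 tilt [-0.001 -0.001 -1.   ] j [-0.35  0.49  1.24  2.04 -0.55  1.01  0.11]
soap_center [ 0.3731 -0.3161  0.0231] 0.59 [283. 198.]
[172 176 161]
[[38, 0, 112, 55, 4158], [47, 36, 57, 34, 1667], [48, 91, 56, 29, 1448]]
0.028 ((391.849609375, -324.262939453125), (101.27313232421875, 90.85650634765625), 32.58207321166992)
rel [0.60084316 0.73044319 5.30987336]
0.014 ((389.7174377441406, -326.5698547363281), (106.86445617675781, 95.87273406982422), 32.58210372924805)
rel [0.48126546 0.76904369 5.30987578]
```

```bash
sed -i 's/if st\[i,4\]>400/if 400<st[i,4]<2500/' soap.py; python3 soap.py
```

```text
t 39.45 tcp [ 0.3704 -0.3157  0.1329] yaw(y) -60.6 f [-0.5  0.4 -0.6] w 0.0853 tilt [ 0.001 -0.    -1.   ] j [-0.35  0.48  1.24  2.04 -0.55  1.01  0.11]
soap_center [ 0.3759 -0.3138  0.0256] 0.87 [282. 196.]
[172 176 167]
[[39, 0, 111, 59, 4265], [47, 40, 58, 32, 1608], [48, 96, 56, 27, 1429]]
0.028 ((371.19244384765625, -316.47821044921875), (72.48296356201172, 48.320987701416016), 29.34604835510254)
rel [0.00594344 0.04063495 5.31870142]
0.014 ((367.9129943847656, -318.3756408691406), (76.48042297363281, 50.98589324951172), 29.34601593017578)
rel [-0.14559713  0.04250409  5.31858694]
```

Call:
play_rows(
  moves=[
    [-0.05,0.04,0.5,0],
    [0,0,1,0],
    [0,0,1,0],
    [0,0,1,0],
    [0,0,0.9,0],
    [0,0,0.6,0],
    [0,0,0.3,0],
    [0,0,0,0],
  ],
)

```text
time: 40.55
eef_pos: [0.3699, -0.3173, 0.0002]
ee_rot: [-3.039, -0.794, 0.0]
contact_force: [0.2, -0.0, 0.4]
grip_width: 0.0851
finger_force: 0.0
```

Call:
play_rows(
  moves=[
    [0,0,0,0],
    [0,0,0,0],
    [0,0,0,0],
    [0,0,0,0],
    [0,0,0,0],
    [0,0,0,0],
    [0,0,0,0],
    [0,0,0,0],
  ],
  gripper=1,
)

```text
time: 41.55
eef_pos: [0.3706, -0.3176, 0.0012]
ee_rot: [3.039, 0.795, 0.002]
contact_force: [-0.9, -0.2, 4.5]
grip_width: 0.0487
finger_force: 62.8
```

Call:
play_rows(
  moves=[
    [0,0,-0.3,0],
    [0,0,-0.8,0],
    [0,0,-1,0],
    [0,0,-1,0],
    [0,0,-1,0],
    [0,0,-1,0],
    [0,0,-0.4,0],
    [0,0,0,0],
  ],
)

```text
time: 42.55
eef_pos: [0.3703, -0.3171, 0.1381]
ee_rot: [3.039, 0.795, 0.001]
contact_force: [-0.5, -0.6, -0.6]
grip_width: 0.0487
finger_force: 62.3
```

```bash
python3 - <<'E'
from h import *
p=look(["soap_center"],"w17.png"); s=bot.sense(); M=R.from_rotvec(s["ee_rot"])
for o in bot.find_in("soap_center",p)[:1]: print("rel",M.inv().apply(o["xyz"]-s["eef_pos"]).round(4))
print(toolmove([.6,.0818,.14]))
E
```

```text
t 42.6 tcp [ 0.37   -0.3167  0.1375] yaw(y) -60.7 f [-0.7 -0.1 -0.9] w 0.0487 tilt [ 0.    -0.001 -1.   ] j [-0.35  0.48  1.24  2.04 -0.54  1.01  0.1 ]
soap_center [ 0.3776 -0.3122  0.1635] 0.6 [278. 262.]
rel [ 0.009  -0.     -0.0263]
[15.84 -9.38 -0.11]
```

Call:
play_rows(
  moves=[
    [0,0,0,0.93],
    [0,0,0,0.93],
    [0.4,-0.5,0,0],
    [0.8,-0.9,0,0],
    [0.86,-1,0,0],
    [0.86,-1,0,0],
    [0.86,-1,0,0],
    [0.86,-1,0,0],
  ],
)

```text
time: 43.7
eef_pos: [0.4589, -0.1619, 0.1371]
ee_rot: [-3.128, -0.293, 0.002]
contact_force: [0.4, 0.1, -1.1]
grip_width: 0.0486
finger_force: 62.2
```

Call:
play_rows(
  moves=[
    [0.86,-1,0,0],
    [0.86,-1,0,0],
    [0.86,-1,0,0],
    [0.86,-1,0,0],
    [0.86,-1,0,0],
    [0.86,-1,0,0],
    [0.86,-1,0,0],
    [0.86,-1,0,0],
  ],
)

```text
time: 44.7
eef_pos: [0.5908, 0.0664, 0.1366]
ee_rot: [3.128, 0.293, -0.003]
contact_force: [-0.4, -0.1, -1.1]
grip_width: 0.0487
finger_force: 62.2
```

Call:
play_rows(
  moves=[
    [0.3,-0.35,0,0],
    [0.18,-0.2,0,0],
    [0,0,0,0],
    [0,0,0,0],
    [0,0,0,0],
    [0,0,0,0],
    [0,0,0,0],
    [0,0,0,0],
  ],
)

```text
time: 45.7
eef_pos: [0.6001, 0.0812, 0.138]
ee_rot: [-3.128, -0.293, -0.0]
contact_force: [0.1, 0.1, -0.6]
grip_width: 0.0488
finger_force: 62.3
```

```bash
python3 - <<'E'
from h import *
p=look(["box_soap","soap_center"],"w18.png"); print(toolmove([.6,.0818,.0132]))
s=bot.sense(); M=R.from_rotvec(s["ee_rot"])
c0=np.array([.600,.0818]); a=np.radians(10.7);B=np.array([[np.cos(a),-np.sin(a)],[np.sin(a),np.cos(a)]])
for v in ([-.05,-.044],[-.05,.044],[.05,.044],[.05,-.044]): print("foam",px(p,np.r_[c0+B@v,.022])[0].round())
g=p["frame"].max(2); k,l,st,ce=cv2.connectedComponentsWithStats((g<60).astype(np.uint8))
print(st[1:][st[1:,4]>200].tolist())
# held soap mask: corners in tool frame at its top/bottom planes
for x in (-.038,.038): print("soap pred",[px(p,s["eef_pos"]+M.apply([x,y,d]))[0].round().tolist() for y in (-.025,.025) for d in (-.027,0.001)])
f=p["frame"].astype(int)
for col in (255,280,305): print(col,[(r,f[r,col].tolist()) for r in range(150,290,5)])
E
```

```text
t 45.75 tcp [0.6001 0.0812 0.138 ] yaw(y) -79.3 f [ 0.1 -0.  -1.8] w 0.0489 tilt [ 0. -0. -1.] j [-1.02  0.8   1.28  1.76 -0.82  1.23 -0.9 ]
box_soap [0.6311 0.0888 0.0214] 0.6 [278. 164.]
soap_center [0.6087 0.0818 0.1616] 0.81 [282. 260.]
soap_center [ 0.6259 -0.0614  0.0236] 0.35 [442. 201.]
[ 0.   -0.02  4.99]
foam [327. 251.]
foam [232. 252.]
foam [227. 143.]
foam [331. 143.]
[[227, 141, 106, 52, 2296], [28, 148, 105, 129, 6493], [389, 158, 132, 125, 5814], [474, 236, 57, 46, 1855], [0, 251, 560, 169, 50937]]
soap pred [[228.0, 352.0], [236.0, 316.0], [332.0, 352.0], [324.0, 316.0]]
soap pred [[218.0, 198.0], [229.0, 184.0], [341.0, 198.0], [330.0, 184.0]]
255 [(150, [162, 123, 75]), (155, [150, 115, 71]), (160, [149, 114, 69]), (165, [149, 113, 69]), (170, [148, 113, 68]), (175, [149, 114, 69]), (180, [148, 113, 68]), (185, [149, 113, 69]), (190, [108, 95, 70]), (195, [110, 96, 70]), (200, [147, 130, 96]), (205, [161, 145, 108]), (210, [170, 153, 116]), (215, [169, 152, 114]), (220, [169, 152, 114]), (225, [169, 152, 113]), (230, [169, 152, 113]), (235, [169, 151, 114]), (240, 
[... 861 characters left out ...]
 165, 147]), (285, [172, 164, 147])]
305 [(150, [166, 128, 79]), (155, [153, 119, 74]), (160, [153, 118, 74]), (165, [152, 118, 73]), (170, [153, 118, 73]), (175, [153, 117, 74]), (180, [152, 117, 72]), (185, [154, 117, 73]), (190, [108, 94, 69]), (195, [110, 95, 70]), (200, [147, 131, 96]), (205, [163, 146, 109]), (210, [174, 157, 120]), (215, [173, 156, 118]), (220, [173, 157, 119]), (225, [173, 157, 118]), (230, [173, 156, 118]), (235, [173, 156, 119]), (240, [173, 156, 119]), (245, [173, 156, 119]), (250, [173, 155, 118]), (255, [173, 155, 118]), (260, [170, 162, 145]), (265, [174, 167, 149]), (270, [173, 166, 148]), (275, [174, 166, 148]), (280, [171, 163, 145]), (285, [174, 167, 149])]
```

Call:
play_rows(
  moves=[
    [0.12,0,0.4,0],
    [0,0,0.9,0],
    [0,0,1,0],
    [0,0,1,0],
    [0,0,0.8,0],
    [0,0,0.5,0],
    [0,0,0.3,0],
    [0,0,0,0],
  ],
)

```text
time: 46.85
eef_pos: [0.6031, 0.0817, 0.0153]
ee_rot: [-3.128, -0.293, -0.0]
contact_force: [-0.0, 0.7, -0.1]
grip_width: 0.0485
finger_force: 62.3
```

Call:
play_rows(
  moves=[
    [0,0,0.04,0],
    [0,0,0.04,0],
    [0,0,0.03,0],
    [0,0,0,0],
    [0,0,0,0],
    [0,0,0,0],
    [0,0,0,0],
    [0,0,0,0],
  ],
)

```text
time: 47.85
eef_pos: [0.6033, 0.0819, 0.0133]
ee_rot: [-3.127, -0.293, -0.001]
contact_force: [-1.7, 0.9, 6.5]
grip_width: 0.0487
finger_force: 63.0
```

Call:
play_rows(
  moves=[
    [0,0,0,0],
    [0,0,0,0],
    [0,0,0,0],
    [0,0,0,0],
    [0,0,-0.3,0],
    [0,0,-0.8,0],
    [0,0,-1,0],
    [0,0,-1,0],
  ],
  gripper=-1,
)

```text
time: 48.85
eef_pos: [0.6035, 0.0816, 0.0928]
ee_rot: [-3.128, -0.293, -0.003]
contact_force: [1.1, 0.1, -0.3]
grip_width: 0.0857
finger_force: 0.0
```

Call:
play_rows(
  moves=[
    [0,0,-1,0],
    [0,0,-1,0],
    [0,0,-1,0],
    [-0.5,0,0,0],
    [-1,0,0,0],
    [-1,0,0,0],
    [-1,0,0,0],
    [-0.5,0,0,0],
  ],
)

```text
time: 49.85
eef_pos: [0.5025, 0.0629, 0.1645]
ee_rot: [-3.127, -0.292, 0.003]
contact_force: [0.1, -0.0, 0.1]
grip_width: 0.0851
finger_force: 0.0
```

```bash
python3 - <<'E'
from h import *
for c in ("wrist","side","top"):
  print(c); p=look(["tin_center","soap_center","round_bottle_center","square_bottle_center"],c+"_end.png",c)
  if c=="side":
    # tin silhouette: bright pixel boundary against black foam, compared with the predicted seated tin top circle
    th=np.linspace(0,2*np.pi,9)[:-1]
    for z in (.040,.042,.046):
      q=px(p,np.c_[.5945+.03*np.cos(th),-.2545+.03*np.sin(th),np.full(8,z)]); print(z,q.min(0).round(1),q.max(0).round(1))
    x,y=px(p,[.5945,-.2545,.04])[0].round().astype(int); g=p["frame"].max(2)
    print("col",[(r,int(g[r,x])) for r in range(y-16,y+22)]); print("row",[(k,int(g[y,k])) for k in range(x-26,x+27)])
E
```

```text
wrist
t 49.9 tcp [0.5016 0.0627 0.1646] yaw(y) -79.4 f [-1.  -0.4 -0.2] w 0.0854 tilt [-0.003 -0.002 -1.   ] j [-1.22  0.63  1.41  1.97 -0.68  1.17 -0.92]
soap_center [0.6039 0.0816 0.0367] 0.69 [281.  77.]
round_bottle_center [0.549  0.2539 0.069 ] 0.56 [ 49. 105.]
square_bottle_center [ 0.6026 -0.0691  0.0664] 0.7 [470. 114.]
side
t 50.15 tcp [0.5056 0.0635 0.1654] yaw(y) -79.2 f [-1.   0.   0.5] w 0.0856 tilt [ 0.001  0.    -1.   ] j [-1.22  0.63  1.41  1.96 -0.68  1.17 -0.92]
tin_center [ 0.5949 -0.2667  0.0374] 0.6 [395. 274.]
soap_center [0.6011 0.0647 0.0436] 0.9 [359. 188.]
round_bottle_center [0.5514 0.2531 0.0504] 0.6 [326. 153.]
square_bottle_center [ 0.6004 -0.1013  0.0566] 0.86 [376. 220.]
square_bottle_center [0.5672 0.0444 0.0241] 0.34 [347. 200.]
0.04 [378.2 260.2] [407.4 279.2]
0.042 [378.2 259.5] [407.5 278.4]
0.046 [378.4 257.9] [407.7 276.8]
col [(253, 158), (254, 158), (255, 158), (256, 160), (257, 158), (258, 156), (259, 149), (260, 136), (261, 142), (262, 144), (263, 151), (264, 159), (265, 160), (266, 159), (267, 160), (268, 161), (269, 162), (270, 164), (271,
[... 520 characters left out ...]
2, 161), (393, 162), (394, 163), (395, 163), (396, 161), (397, 162), (398, 163), (399, 161), (400, 161), (401, 160), (402, 159), (403, 154), (404, 144), (405, 144), (406, 145), (407, 146), (408, 130), (409, 82), (410, 60), (411, 67), (412, 95), (413, 128), (414, 143), (415, 154), (416, 159), (417, 159), (418, 157), (419, 158)]
top
t 50.4 tcp [0.5051 0.063  0.1652] yaw(y) -79.3 f [ 0.1  0.3 -0.3] w 0.0854 tilt [ 0.  0. -1.] j [-1.22  0.63  1.41  1.96 -0.68  1.17 -0.92]
tin_center [ 0.5908 -0.2515  0.0358] 0.96 [357. 139.]
soap_center [ 0.5876 -0.0769  0.0219] 0.62 [287. 147.]
soap_center [ 0.5884 -0.0749  0.0691] 0.28 [287. 139.]
square_bottle_center [ 0.5899 -0.0752  0.067 ] 0.68 [287. 139.]
```

Seen from the side, the tin's lid edges (rows 260 and 279.5) match a level tin on its pocket floor (260.2 and 279.2). Both bottles and the soap touched down at their expected heights, and the arm is clear of everything. I'm handing in.

```bash
python3 -c "
from plant import bot
print(bot.close_job())"
```

```text
the job is handed in; nothing more can be done
None
```

I packed all four products, in the order asked, each into its own gift-box base, and handed the job in at about 50 s; the hand-in returned no verdict, and I viewed 15 pictures, one over the limit of 14.

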